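Load the project box and hold its mounting rail inside under the covers

TASK

Fit out the grey project box: first put the finned heat sink, the small transformer and the round knob into its open parts bay and let go of them there, in any order. Then take the long aluminium rail, tilt it end first through the opening between the two end covers, and bring it level inside the box, lengthwise and centred so that each end is under a cover. Finish still holding it there in the gripper, still and clear of the box's floor, walls and covers, ready to be screwed in; leave the other things on the bench where they are.

Things in the scene. Friction and masses are not known exactly. Their poses are not given: they have to be found in the camera images.
- box: Grey plastic project box, fixed, 200 (x) x 268 (y) x 68 mm high; walls, floor and covers 4 mm. Origin: centre of the underside, z up; the -x side faces the robot (yaw within 0.15 rad). A partition at x = -12 to -8 mm makes two bays, 260 mm long inside (y -130 to 130): the open shallow parts bay on the robot's side, the rail bay on the far side.
- parts_bay (a point): Centre of the parts bay's floor, at (-54, 0, 24) mm in the box frame. The bay spans x = -96 to -12 mm, y = -130 to 130 mm, is open on top, and its walls end at z = 64 mm: 40 mm deep.
- opening (a point): Centre of the rail bay's opening, level with the covers' tops: (44, 0, 68) mm in the box frame. The bay spans x = -8 to 96, y = -130 to 130, z = 4 to 64 mm. Two flat end covers (z = 64 to 68 mm) roof it from |y| = 70 mm out to the ends: the opening is 140 mm long (y) and 104 mm wide (x).
- mat: Green silicone mat, fixed, 290 (x) x 300 (y) x 3 mm, on which the rail, the three parts and one pair of tweezers start. Origin: centre of the underside. Mat and box lie left and right of the middle, either way round.
- rail: Straight aluminium bar with a row of dark slots on top, 14 wide (x) x 180 long (y) x 15 high (z) mm, about 0.11 kg (0.7 to 1.4 times that), balanced at its middle. Origin: centre of the underside, z up. Lies flat on the mat, grippable across its 14 mm width. Longer than the box's opening.
- rail_mid (a point): Middle of the rail, 7.5 mm above its underside.
- rail_end_a (a point): Centre of the rail's end at its +y, 90 mm from the middle.
- rail_end_b (a point): Centre of the rail's end at its -y, 90 mm from the middle.
- heatsink: Finned aluminium heat sink, 40 (x) x 30 (y) x 25 mm high, fins along x and pointing up; grip across the 30 mm. Origin: centre of the underside, z up. Stands on the mat.
- transformer: Small transformer, 0.14 kg: upright steel core 42 (x) x 20 (y) x 36 mm high, with a white bobbin 26 (x) x 34 (y) mm, from 4 to 28 mm high, around its middle; grip across the core's 42 mm. Origin: centre of the underside, z up. Stands on the mat.
- knob: Round black plastic knob, 24 mm high, 29 to 30 mm across with a 34 mm flange on the lowest 4 mm. Origin: centre of the underside, z up. Stands on the mat.
- tweezers: Steel tweezers, 125 x 8 x 7 mm, lying along their own x on the mat near its far edge; leave alone. Origin: about the middle of the underside.
- tweezers2: The second steel tweezers, same size, lying on the bench to the right; leave alone.
- spool: Steel solder spool, 52 mm across, 38 mm high, standing beyond the work area; leave alone. Origin: centre of the underside.
- flux_tin: Small round steel tin, 36 mm across, 18 mm high, standing between mat and box; leave alone. Origin: centre of the underside.
- jar: Glass jar, 54 mm across, 60 mm high, at the left; leave alone. Origin: centre of the underside.
- mug: White mug, 80 mm across, 90 mm high, at the left; leave alone. Origin: centre of the underside.
- screwdriver: Screwdriver lying on the bench at the right; leave alone.
There are look-alikes about, which are no part of the job. There is more than one size of the rail; the job needs the middle-sized. What is shaped like the transformer but red is not meant.

How it is judged:
On the way, in this order (a step that is already met when the one before it is completed fails the run):
1. the heat sink, the transformer and the knob lie still in the parts bay, let go of (x of heatsink in the frame of box between -0.096 and -0.012 m and y of heatsink in the frame of box between -0.13 and 0.13 m and z of heatsink in the frame of box between 0.015 and 0.06 m and linear speed of each of heatsink, transformer, knob below 0.05 m/s and contact force between the fingers and heatsink below 0.1 N and x of transformer in the frame of box between -0.096 and -0.012 m and y of transformer in the frame of box between -0.13 and 0.13 m and z of transformer in the frame of box between 0.015 and 0.06 m and contact force between the fingers and transformer below 0.1 N and x of knob in the frame of box between -0.096 and -0.012 m and y of knob in the frame of box between -0.13 and 0.13 m and z of knob in the frame of box between 0.015 and 0.06 m and contact force between the fingers and knob below 0.1 N), for 0.2 s.
2. the rail goes in tilted: one end in the rail bay below the covers, the other still above them (((z of rail_end_a in the frame of box below 0.055 m and z of rail_end_b in the frame of box above 0.078 m and x of rail_end_a in the frame of box between -0.008 and 0.096 m and y of rail_end_a in the frame of box between -0.13 and 0.13 m) or (z of rail_end_b in the frame of box below 0.055 m and z of rail_end_a in the frame of box above 0.078 m and x of rail_end_b in the frame of box between -0.008 and 0.096 m and y of rail_end_b in the frame of box between -0.13 and 0.13 m))), for 0.1 s.
At the end, for the whole second after the job is handed in: The three parts rest, let go, in the parts bay. The fingers hold the rail still inside the rail bay, touching the box nowhere: its middle within 15 mm of the bay's middle lengthwise, 40 mm across, direction within 0.13 rad, both end centres 13.5 to 54.5 mm above the box's underside (all of step 1 and y of rail_mid in the frame of box between -0.015 and 0.015 m and x of rail_mid in the frame of box between 0.004 and 0.084 m and angle between the y axis of rail and the y axis of box, either way round below 0.13 rad and z of rail_end_a in the frame of box between 0.0135 and 0.0545 m and z of rail_end_b in the frame of box between 0.0135 and 0.0545 m and contact force between rail and box below 0.3 N and contact force between the fingers and rail above 1 N and linear speed of rail below 0.03 m/s); the arm keeps its last pose, push and grip.
It fails at once if the tweezers, tin, spool, jar, mug or screwdriver moved by more than 30 mm (distance of any of tweezers, tweezers2, flux_tin, spool, jar, mug, screwdriver from where it was at the start of the episode above 0.03 m).
It also fails if it takes over 72 s, if anything falls off the work surface, if the arm or the gripper's body presses on something with over 40 N, if the wrist force passes 120 N, or if a joint passes its speed limit or range.

ROBOT

A 6-joint arm with a two-finger parallel gripper is mounted at the origin on the work surface. World frame = base frame: x ahead of the robot, y to its left, z up, the work surface at z = 0. Lengths are in m, angles in rad, forces in N, time in s.
With the tool pointing down it reaches from about 0.425 to 0.95 m from the base axis. Payload 3.5 kg.
Tool frame: the origin (TCP) lies midway between the tips of the shut fingers; the grasp point (between the pads) lies 19 mm behind it; z points along the fingers, y is the line along which they close (so a half turn about z gives the same grasp; the last joint's range is limited). The gripper opens to 85 mm and grips with 20 to 120 N. Pads are 22 mm wide; open, the fingers measure 114 mm over their backs; the gripper's body (76 mm by 85 mm) begins 54 mm behind the grasp point. The pads swing forward as they close: fully open they stand 13 mm farther back than shut.
Start: joints at [1.101, 0.286, 1.577, -0, 1.279, -0.15], TCP at [0.212, 0.641, 0.231] pointing down, gripper open.
Joint ranges: [-2.77, 2.77], [-0.9, 2.22], [0.21, 2.48], [-1.53, 4.67], [0.24, 2.81], [-2.84, 2.84]. Speed limits (rad/s): [2.79, 2.79, 3.14, 3.14, 3.14, 3.14].

INTERFACE

Orientations are given as a unit quaternion [x, y, z, w].
In Python, from plant import ctrl gives the robot as it stands.
- The arm moves only by the tool send_rows, never from a script. Its argument "series" is a list that holds one entry, the list of rows, each a list of 7 numbers: the shift along the tool's x, y, z in cm, then the turn, a rotation vector about the tool's x, y, z in rad, then the opening, from -1 (shut) to 1 (fully open). In form: [[[x, y, z, rx, ry, rz, jaw], ...]]. A call has 1 to 10 rows; each row shifts and turns the commanded pose from where the row before left it, along the tool's axes as they then stand; what a row does not reach is not made up. A row lasts 1/8 s, in which the tool goes at most 62.5 mm and 10.7 degrees, less where a joint would pass 70% of its speed; a pose out of reach is approached as far as the arm can. A call is refused whole if a number of a shift passes 6.25 or a number of a turn 0.188, either way. A call with a gripper value outside its range is refused whole. The fingers move at their own pace and stop on an object; "force" is the grip in N (left out, the last holds). Time passes only in rows, so rows that do not move let the fingers close. It gives the time, the measured TCP pose, the force, the opening and the grip force at its end, in the units of the state.
- ctrl.get_state(): the state, without advancing time (a new reading comes with each control period).
- ctrl.read_camera(name): name is "scene" or "top" or "wrist"; returns a dict with "img" (420x560x3 uint8, red, green, blue), "fx", "fy", "cx", "cy" (pixels), "R" (3x3) and "t" (3): a world point X has camera coordinates R X + t; the wrist camera has in their place "hand_eye" (4x4, takes a point from camera to tool coordinates, whose origin is the TCP and whose axes are the flange's). Camera axes: x right, y down, z forward; pixel columns grow to the right and rows downward; lengths in m; the calibration is good to about 2 mm. A picture is of the moment at which its call begins: read the wrist's pose just before it. There is no depth.
- ctrl.sign_off(): hands the job in; it is judged then, once.
The state is a dict: "time": time; "qpos": joint angles; "dq": joint speeds; "joint_efforts": joint torques, N m; "eef_pos": TCP position; "tcp_rot": TCP orientation; "contact_force": force on the tool from outside, world axes, zero at the start; "wrist_torque": the same for the moment, N m; "opening": opening from 0.0 (shut) to 1.0 (fully open); "finger_force": force on a finger pad.
Only numpy, scipy, OpenCV 4.12 (cv2) and the standard library are available. Lean on these libraries where they do the work, as an engineer would, in place of code of your own. Each camera call takes 0.05 s, during which the arm holds its last target. There are 200 camera calls.

## Working session

There is one attempt and no reset: what is moved stays moved. The work goes in short steps, Python scripts to look and compute and a tool call to move; the robot and the scene stay as the last step left them, time stands still between calls to the robot, and variables do not carry over. Pictures are saved under pics/ and viewed, at most 10 in all, crops included, and the job is handed in when it is done.

Besides the shell and the picture viewer there is one more tool, called after "Emit:" as a command line: name --argument value ..., lists and objects as JSON in quotes. send_rows: Moves the arm, as the interface text tells. Its arguments: {"type":"object","properties":{"series":{"type":"array"},"force":{"type":"number"}},"required":["series"]}

```bash
mkdir -p pics; ls
python3 - <<'E'
from plant import ctrl
import cv2,json,pickle
d={}
for n in("top","scene"):
    c=ctrl.read_camera(n); d[n]=c
    cv2.imwrite(f"pics/{n}0.png",cv2.resize(c["img"][:,:,::-1],(800,600),interpolation=cv2.INTER_CUBIC))
    print(n,c["fx"],c["cx"],c["cy"],c["R"],c["t"])
pickle.dump(d,open("cams.pkl","wb"))
s=ctrl.get_state();print(s)
E
```

```text
pics
top 465.33148968934955 280.0988374488272 215.8535942566707 [[-8.96317172e-03 -9.99958761e-01 -1.46226213e-03]
 [-9.87612519e-01  9.08157762e-03 -1.56649411e-01]
 [ 1.56656231e-01  4.00728145e-05 -9.87653190e-01]] [0.00864135 0.56042227 1.52086343]
scene 527.2197030064713 278.22821959162917 210.52286132296123 [[ 0.85282732  0.52191062 -0.01717196]
 [ 0.38856732 -0.65622    -0.64683131]
 [-0.34885671  0.54496295 -0.76243975]] [-0.46998042 -0.16911882  1.84323232]
{'time': 0.1, 'qpos': array([ 1.10099528e+00,  2.87116379e-01,  1.57804376e+00,  2.28120244e-05,
        1.27858329e+00, -1.49984479e-01]), 'dq': array([ 0.00054927, -0.00235699, -0.00311995, -0.00050378, -0.00068047,
        0.00023166]), 'joint_efforts': array([ 1.21856774e-03, -4.07297587e+01, -2.93698364e+01, -1.49353618e-04,
        3.43842716e-03,  4.61026417e-07]), 'eef_pos': array([0.21189959, 0.64025137, 0.23005216]), 'tcp_rot': array([ 1.59230825e-01,  9.87240795e-01, -1.02083298e-03, -3.38345261e-04]), 'contact_force': array([-0.63259117,  0.22766183, -0.48193049]), 'wrist_torque': array([-0.00979574,  0.01427888,  0.0347066 ]), 'finger_force': 0.0, 'opening': 0.9973712205192773}
```

View pics/top0.png

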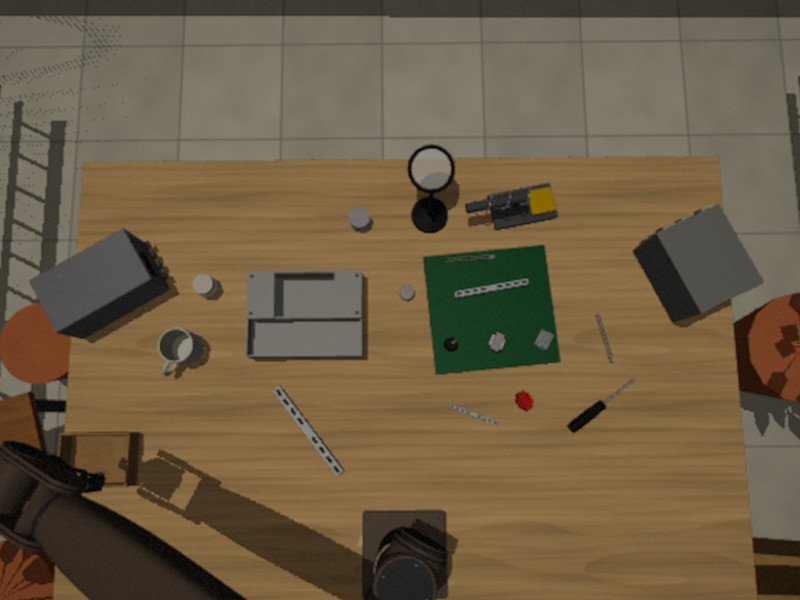

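View pics/scene0.png

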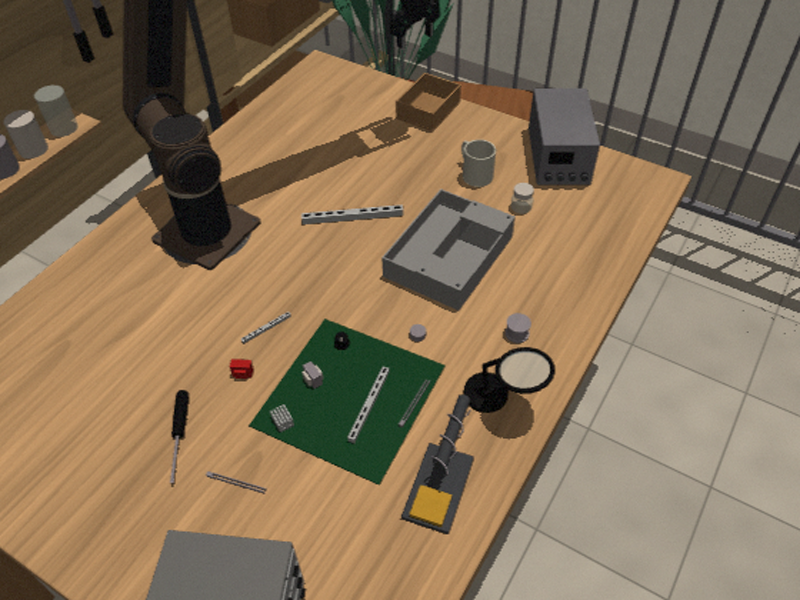

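The top view shows the box at about (305,315) on the left. The mat is on the right with the knob at (451,344), transformer (497,342), heat sink (543,339), rail (491,288) and tweezers (470,257). The red part and the other rails lie outside the mat. Next I make an enlarged crop to measure from.

```bash
cat > h.py <<'E'
import numpy as np,cv2,pickle
from scipy.spatial.transform import Rotation as Ro
def ray(c,u,v,z,):
    "pixel(s) -> world point at height z, for fixed cam"
    R,t=np.array(c["R"]),np.array(c["t"])
    d=R.T@np.array([(u-c["cx"])/c["fx"],(v-c["cy"])/c["fy"],1]); o=-R.T@t
    return o+d*(z-o[2])/d[2]
def wristcam(ctrl):
    s=ctrl.get_state(); c=ctrl.read_camera("wrist")
    T=np.eye(4);T[:3,:3]=Ro.from_quat(s["tcp_rot"]).as_matrix();T[:3,3]=s["eef_pos"]
    W=np.linalg.inv(T@np.array(c["hand_eye"])); c["R"],c["t"]=W[:3,:3],W[:3,3]
    return c
E
python3 - <<'E'
from h import *
d=pickle.load(open("cams.pkl","rb"));c=d["top"];im=c["img"][:,:,::-1]
a=cv2.resize(im[165:270,165:265],(800//2,420),interpolation=cv2.INTER_CUBIC)
b=cv2.resize(im[165:270,292:392+2],(400,420),interpolation=cv2.INTER_CUBIC)
cv2.imwrite("pics/crop.png",np.hstack([a,b]))
for n,u,v,z in[("knob",451,343,.02),("trafo",497,342,.03),("hs",543,339,.02),("railL",456,294,.018),("railR",528,282,.018),("twz",470,257,.01),("tin",406,292,.018),
 ("boxTL",247,272,.066),("boxTR",363,271,.066),("boxBL",247,358,.066),("boxBR",364,358,.066),("red",524,400,.02),("jar",204,286,.05),("mug",180,345,.09),("spool",360,217,.03),("lamp",430,165,.2)]:
    print(n,ray(c,u*.7,v*.7,z).round(3))
from plant import ctrl
w=wristcam(ctrl);print(w["hand_eye"],w["fx"],w["cx"],w["cy"])
E
```

```text
knob [ 0.48  -0.116  0.02 ]
trafo [ 0.48  -0.224  0.03 ]
hs [ 0.488 -0.335  0.02 ]
railL [ 0.598 -0.131  0.018]
railR [ 0.626 -0.305  0.018]
twz [ 0.691 -0.168  0.01 ]
tin [ 0.604 -0.011  0.018]
boxTL [0.647 0.361 0.066]
boxTR [0.646 0.09  0.066]
boxBL [0.445 0.356 0.066]
boxBR [0.442 0.087 0.066]
red [ 0.345 -0.284  0.02 ]
jar [0.617 0.466 0.05 ]
mug [0.474 0.503 0.09 ]
spool [0.788 0.099 0.03 ]
lamp [ 0.853 -0.065  0.2  ]
[[-5.39771298e-04 -9.44512521e-01 -3.28474970e-01  8.45605708e-02]
 [ 9.99999757e-01 -6.54385041e-04  2.38385583e-04  7.38318114e-04]
 [-4.40107275e-04 -3.28474762e-01  9.44512645e-01 -1.41615102e-01]
 [ 0.00000000e+00  0.00000000e+00  0.00000000e+00  1.00000000e+00]] 341.43567947069073 279.37719537203714 209.53807410527872
```

Emit:
send_rows --series '[[[0, 0, -1, 0, 0, -0.16, 1], [0, 0, -1, 0, 0, -0.16, 1], [-3.6, -5.2, -0.9, 0, 0, 0, 1], [-3.6, -5.2, -0.9, 0, 0, 0, 1], [-3.6, -5.2, -0.9, 0, 0, 0, 1], [-3.6, -5.2, -0.9, 0, 0, 0, 1], [-3.6, -5.2, -0.9, 0, 0, 0, 1], [-3.6, -5.2, -0.9, 0, 0, 0, 1], [-3.6, -5.2, -0.9, 0, 0, 0, 1], [-3.6, -5.2, -0.9, 0, 0, 0, 1]]]'

```text
time: 1.4
eef_pos: [0.4947, 0.232, 0.3219]
tcp_rot: [-0.0, 1.0, 0.0, -0.0]
contact_force: [0.3, 0.1, 0.8]
opening: 1.0
finger_force: 0.0
```

Run:
```python
from h import *
from plant import ctrl
s=ctrl.get_state();print(s["time"],s["eef_pos"],s["tcp_rot"],s["qpos"],abs(s["dq"]).max())
c=wristcam(ctrl);pickle.dump(c,open("wbox.pkl","wb"))
cv2.imwrite("pics/wbox.png",cv2.resize(c["img"][:,:,::-1],(800,600),interpolation=cv2.INTER_CUBIC))
```

```text
1.4 [0.49465962 0.23201031 0.32185864] [-1.03705559e-04  9.99999993e-01  4.44549486e-05 -1.85987854e-05] [ 2.52781447e-01 -5.63705110e-02  1.78697312e+00  9.66168637e-05
  1.41100383e+00 -1.31823766e+00] 0.8890758121748954
```

View pics/wbox.png

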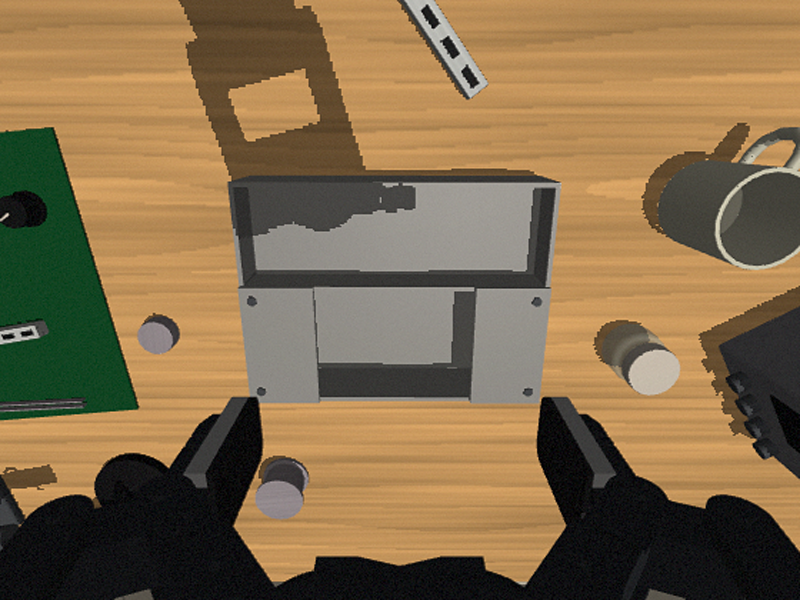

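The box fills the middle of the wrist view. The robot-side rim corners are at (230,182) and (559,182), the far cover corners at (249,402) and (542,402), and the opening edges at (314,288), (319,402), (475,288) and (470,402).

Run:
```python
from h import *
c=pickle.load(open("wbox.pkl","rb"))
P=[(230,182,.064,-100,-134),(559,182,.064,-100,134),(249,402,.068,100,-134),(542,402,.068,100,134),(314,288,.068,-12,-70),(319,402,.068,100,-70),(475,288,.068,-12,70),(470,402,.068,100,70),(238,288,.068,-12,-134),(552,288,.068,-12,134)]
W=np.array([ray(c,u*.7,v*.7,z)[:2] for u,v,z,*_ in P]);B=np.array([p[3:] for p in P])/1000
from scipy.optimize import least_squares
f=lambda q:(W-(B@Ro.from_euler('z',q[2]).as_matrix()[:2,:2].T+q[:2])).ravel()
r=least_squares(f,[.545,.22,0]);print(r.x,(r.fun.reshape(-1,2)*1000).round(1).tolist())
```

```text
[ 0.54927653  0.22901159 -0.00064565] [[0.6, 2.4], [0.6, -2.3], [-0.7, -1.3], [-0.7, 2.1], [0.4, 1.3], [-0.7, -0.4], [0.4, -1.6], [-0.7, -0.6], [0.4, 0.5], [0.4, -0.1]]
```

Emit:
send_rows --series '[[[0, -6.1, 0, 0, 0, 0, 1], [0, -6.1, 0, 0, 0, 0, 1], [0, -6.1, 0, 0, 0, 0, 1], [0, -6.1, 0, 0, 0, 0, 1], [0, -6.1, 0, 0, 0, 0, 1], [0, -6.1, 0, 0, 0, 0, 1], [0, -6.1, 0, 0, 0, 0, 1], [0, 0, 0, 0, 0, 0, 1]]]'

```text
time: 2.45
eef_pos: [0.4934, -0.1965, 0.3209]
tcp_rot: [0.003, 1.0, 0.0, -0.001]
contact_force: [0.0, 1.0, 0.2]
opening: 0.998
finger_force: 0.0
```

Run:
```python
from h import *
from plant import ctrl
s=ctrl.get_state();print(s["time"],s["eef_pos"],s["tcp_rot"],s["qpos"],abs(s["dq"]).max())
c=wristcam(ctrl);pickle.dump(c,open("wmat.pkl","wb"))
cv2.imwrite("pics/wmat.png",cv2.resize(c["img"][:,:,::-1],(800,600),interpolation=cv2.INTER_CUBIC))
```

```text
2.45 [ 0.49344298 -0.19649562  0.32091258] [ 2.85094947e-03  9.99995677e-01  8.71877916e-05 -7.14102734e-04] [-5.69803734e-01 -9.07627133e-02  1.82105665e+00 -6.27784119e-04
  1.41259715e+00 -2.13479885e+00] 0.06799746634892614
```

View pics/wmat.png

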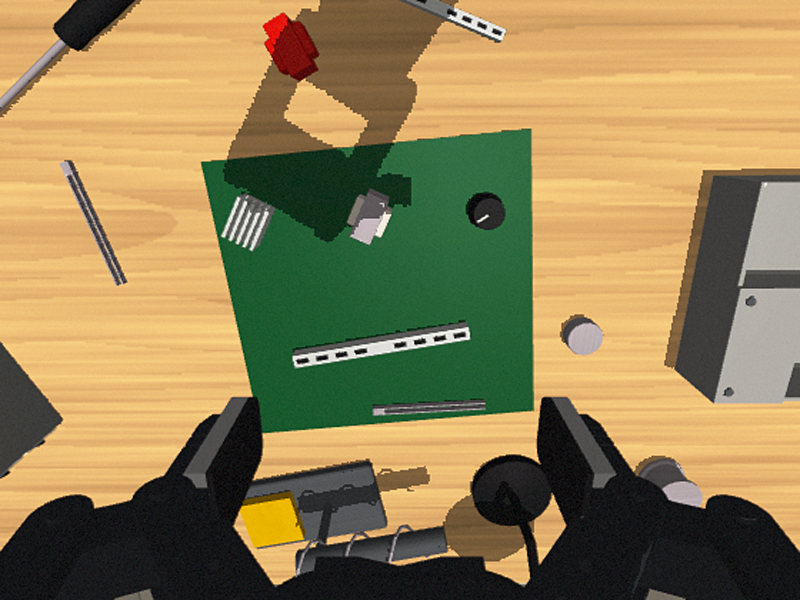

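The wrist view shows the mat with the heat sink at (247,222), transformer (370,217), knob (486,211), rail (381,345) and tweezers (429,408). I enlarge it to read the orientations.

Run:
```python
from h import *
c=pickle.load(open("wmat.pkl","rb"))
im=c["img"][125:265,145:355,::-1]
cv2.imwrite("pics/cmat.png",cv2.convertScaleAbs(cv2.resize(im,(798,532),interpolation=cv2.INTER_CUBIC),alpha=1.3))
```

```text
(no output)
```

View pics/cmat.png

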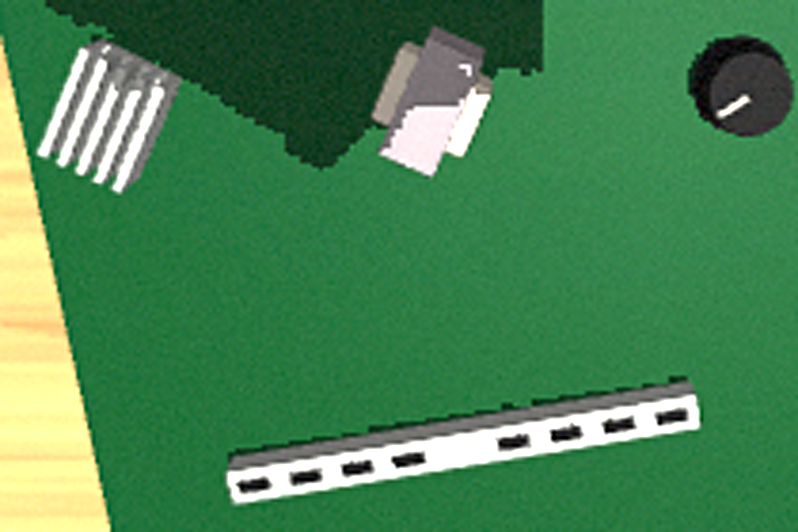

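```bash
cat >> h.py <<'E'
def cr(c,x,y,z): return ray(c,145+x/3.8,125+y/3.8,z)
E
python3 - <<'E'
from h import *
c=pickle.load(open("wmat.pkl","rb"))
def quad(n,p,z):
    W=np.array([cr(c,*q,z)[:2] for q in p]) # TL TR BL BR ; 
    l=(W[2]+W[3]-W[0]-W[1])/2; w=(W[1]+W[3]-W[0]-W[2])/2
    print(n,"ctr",W.mean(0).round(4),"long dir deg",np.degrees(np.arctan2(l[1],l[0])).round(1),"len",np.linalg.norm(l).round(4),"wdir",np.degrees(np.arctan2(w[1],w[0])).round(1),np.linalg.norm(w).round(4))
quad("hs",[(83,50),(162,85),(40,155),(121,191)],.028)
quad("tr",[(427,42),(480,65),(380,153),(433,177)],.039)
print("knob",cr(c,751,94,.027),np.linalg.norm(cr(c,793,94,.027)-cr(c,709,94,.027)))
quad("rail",[(229,474),(697,395),(235,503),(699,428)],.018)
P=[cr(c,253,485,.018),cr(c,671,416,.018)];print((P[0]+P[1])/2)
print("twz",ray(c,373*.7,411*.7,.01),ray(c,485*.7,405*.7,.01))
print("tin",ray(c,585*.7,336*.7,.018))
P=[(720,402,.068,100,-134),(740,287,.068,-12,-134),(764,182,.064,-100,-134)]
for u,v,z,*b in P: print(ray(c,u*.7,v*.7,z)[:2]-np.array(b)/1000)
E
```

```text
hs ctr [ 0.4877 -0.3334] long dir deg -26.9 len 0.0399 wdir 64.6 0.0283
tr ctr [ 0.4828 -0.2221] long dir deg -24.2 len 0.0399 wdir 65.5 0.0188
knob [ 0.48012042 -0.11508621  0.027     ] 0.028146357967173314
rail ctr [ 0.6145 -0.2145] long dir deg 5.9 len 0.0128 wdir 99.9 0.1782
[ 0.61468474 -0.21546881  0.018     ]
twz [ 0.69191802 -0.22478472  0.01      ] [ 0.68537522 -0.1056923   0.01      ]
tin [ 0.60290798 -0.01221877  0.018     ]
[0.54824979 0.23378267]
[0.54874514 0.22746223]
[0.55005461 0.22998654]
```

Measured positions, in world metres:

| Item | x, y | Direction |
|---|---|---|
| Box | (0.549, 0.228) | yaw about 0 |
| Heat sink | (0.488, -0.333) | grip at 64° |
| Transformer | (0.483, -0.222) | grip at -24° |
| Knob | (0.480, -0.115) | – |
| Rail | (0.6145, -0.215) | along 99.9° |

I take the heat sink first.

Emit:
send_rows --series '[[[0, 0, 5, 0, 0, 0.15, 1], [0, 0, 5, 0, 0, 0.15, 1], [0, 0, 5, 0, 0, 0.15, 1], [-1.83, -4.18, 3, 0, 0, 0, 1], [-1.83, -4.18, 3, 0, 0, 0, 1], [-1.83, -4.18, 3, 0, 0, 0, 1], [0, 0, 0, 0, 0, 0, 1], [0, 0, 0, 0, 0, 0, 1]]]' --force 50

```text
time: 3.5
eef_pos: [0.4895, -0.3284, 0.0819]
tcp_rot: [0.222, 0.975, 0.0, -0.0]
contact_force: [-0.1, 0.1, 0.6]
opening: 0.999
finger_force: 0.0
```

```bash
cat >> h.py <<'E'
def to(ctrl,p,yang=None):
    "shift (cm, tool axes after turning) and tool-z turn to reach TCP p with closing line at yang deg"
    s=ctrl.get_state();R=Ro.from_quat(s["tcp_rot"]).as_matrix()
    a=np.degrees(np.arctan2(R[1,1],R[0,1])); yang=a if yang is None else yang
    t=np.radians(yang); y=np.array([np.cos(t),np.sin(t),0]);z=np.array([0,0,-1.]);x=np.cross(y,z)
    d=np.array(p)-s["eef_pos"]; print("t",round(s["time"],2),"pos",s["eef_pos"].round(4),"yang",a.round(2),"tilt",R[:,2].round(3),"shift",(np.array([x@d,y@d,z@d])*100).round(2),"rz",round(-np.radians(yang-a),3),"q",s["qpos"].round(2),"open",round(s["opening"],3),"F",s["finger_force"])
E
python3 - <<'E'
from h import *
from plant import ctrl
to(ctrl,[.4877,-.3334,.008],64)
E
```

```text
t 3.5 pos [ 0.4895 -0.3284  0.0819] yang 64.3 tilt [-0.     0.001 -1.   ] shift [-0.05 -0.53  7.39] rz 0.005 q [-0.76  0.27  1.89  0.    0.98 -1.89] open 0.999 F 0.0
```

Emit:
send_rows --series '[[[0, -0.3, 3.7, 0, 0, 0, 1], [0, -0.2, 3.7, 0, 0, 0, 1], [0, 0, 0, 0, 0, 0, 1], [0, 0, 0, 0, 0, 0, -1], [0, 0, 0, 0, 0, 0, -1], [0, 0, 0, 0, 0, 0, -1], [0, 0, 0, 0, 0, 0, -1], [0, 0, 0, 0, 0, 0, -1], [0, 0, 0, 0, 0, 0, -1]]]'

```text
time: 4.62
eef_pos: [0.4879, -0.3354, 0.0095]
tcp_rot: [0.223, 0.975, -0.001, 0.001]
contact_force: [-0.5, 1.3, 6.4]
opening: 0.339
finger_force: 51.4
```

Emit:
send_rows --series '[[[0, 0, -4, 0, 0, -0.15, -1], [0, 0, -4, 0, 0, -0.15, -1], [0, 0, -4, 0, 0, -0.15, -1], [0, 5.8, 0, 0, 0, 0, -1], [0, 5.8, 0, 0, 0, 0, -1], [0, 5.8, 0, 0, 0, 0, -1], [0, 5.8, 0, 0, 0, 0, -1], [0, 5.8, 0, 0, 0, 0, -1], [0, 5.8, 0, 0, 0, 0, -1], [0, 5.8, 0, 0, 0, 0, -1]]]'

```text
time: 5.88
eef_pos: [0.4862, 0.0733, 0.1277]
tcp_rot: [0.0, 1.0, -0.0, 0.0]
contact_force: [1.3, 0.8, -0.3]
opening: 0.339
finger_force: 50.5
```

Emit:
send_rows --series '[[[0, 5.8, 0, 0, 0, 0, -1], [0, 5.8, 0, 0, 0, 0, -1], [0, 5.8, 0, 0, 0, 0, -1], [0, 5.8, 0, 0, 0, 0, -1], [0, 0, 0, 0, 0, 0, -1], [0, 0, 0, 0, 0, 0, -1]]]'

```text
time: 6.62
eef_pos: [0.4862, 0.3033, 0.1271]
tcp_rot: [-0.0, 1.0, -0.0, -0.001]
contact_force: [-0.4, -0.3, -0.4]
opening: 0.339
finger_force: 50.5
```

Run:
```python
from h import *
from plant import ctrl
to(ctrl,[.495,.298,.032],90)
```

```text
t 6.62 pos [0.4862 0.3033 0.1271] yang 90.05 tilt [-0.001 -0.001 -1.   ] shift [-0.88 -0.53  9.51] rz 0.001 q [ 0.38  0.17  1.91 -0.    1.06 -1.19] open 0.339 F 50.46207904815674
```

Emit:
send_rows --series '[[[-0.5, -0.3, 3.2, 0, 0, 0, -1], [-0.4, -0.2, 3.2, 0, 0, 0, -1], [0, 0, 2.6, 0, 0, 0, -1], [0, 0, 0.5, 0, 0, 0, -1], [0, 0, 0, 0, 0, 0, -1], [0, 0, 0, 0, 0, 0, 0.2], [0, 0, 0, 0, 0, 0, 0.2], [0, 0, 0, 0, 0, 0, 0.2]]]'

```text
time: 7.62
eef_pos: [0.4962, 0.2988, 0.0336]
tcp_rot: [-0.0, 1.0, 0.0, 0.001]
contact_force: [0.1, 0.7, -0.3]
opening: 0.599
finger_force: 0.0
```

Emit:
send_rows --series '[[[0, 0, -5, 0, 0, 0, 0.2], [0, 0, -5, 0, 0, 0, 1], [0.3, -5.8, 0, 0, 0, 0, 1], [0.3, -5.8, 0, 0, 0, 0, 1], [0.3, -5.8, 0, 0, 0, 0, 1], [0.3, -5.8, 0, 0, 0, 0, 1], [0, -5.8, 0, 0, 0, 0, 1], [0, -5.8, 0, 0, 0, 0, 1], [0, -5.8, 0, 0, 0, 0, 1], [0, -5.8, 0, 0, 0, 0, 1]]]'

```text
time: 8.88
eef_pos: [0.4837, -0.1673, 0.1333]
tcp_rot: [-0.0, 1.0, -0.0, 0.001]
contact_force: [0.2, 0.4, -0.8]
opening: 0.998
finger_force: 0.0
```

Emit:
send_rows --series '[[[0, -5.8, 0, 0, 0, 0.18, 1], [0, 0, 0, 0, 0, 0.18, 1], [0, 0, 0, 0, 0, 0.18, 1], [0, 0, 0, 0, 0, 0.18, 1], [0, 0, 0, 0, 0, 0.18, 1], [0, 0, 0, 0, 0, 0.18, 1], [0, 0, 0, 0, 0, 0.18, 1], [0, 0, 1, 0, 0, 0.18, 1], [0, 0, 1, 0, 0, 0.18, 1], [0, 0, 1, 0, 0, 0.18, 1]]]'

```text
time: 10.12
eef_pos: [0.484, -0.2234, 0.1028]
tcp_rot: [0.785, 0.619, 0.0, 0.0]
contact_force: [-0.4, -0.2, -0.8]
opening: 1.0
finger_force: 0.0
```

Run:
```python
from h import *
from plant import ctrl
to(ctrl,[.4828,-.2221,.009],-24.3)
```

```text
t 10.12 pos [ 0.484  -0.2234  0.1028] yang -13.45 tilt [ 0. -0. -1.] shift [ 0.07 -0.16  9.38] rz 0.189 q [-0.62  0.12  2.02  0.    1.   -0.39] open 1.0 F 0.0
```

Emit:
send_rows --series '[[[0, 0, 3, 0, 0, 0.18, 1], [0.1, -0.15, 3, 0, 0, 0.01, 1], [0, 0, 3, 0, 0, 0, 1], [0, 0, 0.4, 0, 0, 0, 1], [0, 0, 0, 0, 0, 0, -1], [0, 0, 0, 0, 0, 0, -1], [0, 0, 0, 0, 0, 0, -1], [0, 0, 0, 0, 0, 0, -1], [0, 0, 0, 0, 0, 0, -1]]]'

```text
time: 11.25
eef_pos: [0.4841, -0.2228, 0.0105]
tcp_rot: [0.839, 0.545, 0.001, 0.001]
contact_force: [0.4, 0.0, 5.9]
opening: 0.484
finger_force: 52.2
```

Emit:
send_rows --series '[[[0, 0, -4, 0, 0, 0, -1], [0, 0, -4, 0, 0, 0.164, -1], [0, 0, -4, 0, 0, 0.164, -1], [0, 0, 0, 0, 0, 0.164, -1], [0, 0, 0, 0, 0, 0.164, -1], [0, 0, 0, 0, 0, 0.164, -1], [0, 0, 0, 0, 0, 0.164, -1], [0, 0, 0, 0, 0, 0.164, -1], [0, 0, 0, 0, 0, 0, -1]]]'

```text
time: 12.38
eef_pos: [0.4823, -0.2216, 0.1281]
tcp_rot: [1.0, 0.003, -0.001, -0.0]
contact_force: [-0.0, 0.0, -1.3]
opening: 0.481
finger_force: 51.6
```

Emit:
send_rows --series '[[[0.1, -5.6, 0, 0, 0, 0, -1], [0.1, -5.6, 0, 0, 0, 0, -1], [0.1, -5.6, 0, 0, 0, 0, -1], [0.1, -5.6, 0, 0, 0, 0, -1], [0.1, -5.6, 0, 0, 0, 0, -1], [0.1, -5.6, 0, 0, 0, 0, -1], [0.1, -5.6, 0, 0, 0, 0, -1], [0.1, -5.6, 0, 0, 0, 0, -1], [0, 0, 0, 0, 0, 0, -1], [0, 0, 0, 0, 0, 0, -1]]]'

```text
time: 13.62
eef_pos: [0.4886, 0.226, 0.1283]
tcp_rot: [1.0, 0.003, -0.0, 0.0]
contact_force: [-0.7, -0.2, -1.4]
opening: 0.486
finger_force: 51.8
```

Run:
```python
from h import *
from plant import ctrl
to(ctrl,[.495,.228,.033],-90)
```

```text
t 13.62 pos [0.4886 0.226  0.1283] yang -89.63 tilt [-0.001 -0.001 -1.   ] shift [ 0.64 -0.2   9.53] rz 0.006 q [ 0.24  0.1   2.   -0.    1.05  1.81] open 0.486 F 51.82109534740448
```

Emit:
send_rows --series '[[[0.4, 0.5, 3.2, 0, 0, 0, -1], [0.2, 0.3, 3.2, 0, 0, 0, -1], [0, 0, 2.6, 0, 0, 0, -1], [0, 0, 0.5, 0, 0, 0, -1], [0, 0, 0, 0, 0, 0, -1], [0, 0, 0, 0, 0, 0, 0.25], [0, 0, 0, 0, 0, 0, 0.25], [0, 0, 0, 0, 0, 0, 0.25]]]'

```text
time: 14.62
eef_pos: [0.4958, 0.2183, 0.0347]
tcp_rot: [1.0, 0.002, 0.001, -0.0]
contact_force: [0.4, 1.0, -0.1]
opening: 0.621
finger_force: 0.0
```

Emit:
send_rows --series '[[[0, 0, -4.7, 0, 0, 0, 0.25], [0, 0, -4.7, 0, 0, 0, 0.25], [0, 5.6, 0, 0, 0, 0, 0.25], [-0.3, 5.6, 0, 0, 0, 0, 0.25], [-0.3, 5.6, 0, 0, 0, 0, 0.25], [-0.3, 5.6, 0, 0, 0, 0, 0.25], [-0.3, 5.6, 0, 0, 0, 0, 0.25], [-0.3, 5.6, 0, 0, 0, 0, 0.25], [0, 0, 0, 0, 0, 0, 0.25], [0, 0, 0, 0, 0, 0, 0.25]]]'

```text
time: 15.88
eef_pos: [0.4814, -0.1176, 0.1278]
tcp_rot: [1.0, 0.002, -0.0, -0.0]
contact_force: [-0.1, -0.2, 0.1]
opening: 0.623
finger_force: 0.0
```

Run:
```python
from h import *
from plant import ctrl
to(ctrl,[.4801,-.1151,.009],-90)
```

```text
t 15.88 pos [ 0.4814 -0.1176  0.1278] yang -89.81 tilt [-0.     0.001 -1.   ] shift [-0.13 -0.25 11.88] rz 0.003 q [-0.44  0.    2.1   0.    1.04  1.12] open 0.623 F 0.0
```

Emit:
send_rows --series '[[[-0.1, -0.2, 4, 0, 0, 0, 0.6], [0, 0, 4, 0, 0, 0, 0.6], [0, 0, 3.4, 0, 0, 0, 0.6], [0, 0, 0.4, 0, 0, 0, 0.6], [0, 0, 0, 0, 0, 0, -1], [0, 0, 0, 0, 0, 0, -1], [0, 0, 0, 0, 0, 0, -1], [0, 0, 0, 0, 0, 0, -1], [0, 0, 0, 0, 0, 0, -1], [0, 0, 0, 0, 0, 0, -1]]]' --force 40

```text
time: 17.12
eef_pos: [0.4821, -0.1164, 0.0118]
tcp_rot: [1.0, 0.002, 0.002, 0.0]
contact_force: [-0.0, 1.1, 7.1]
opening: 0.321
finger_force: 40.1
```

Emit:
send_rows --series '[[[0, 0, -6, 0, 0, 0, -1], [0, 0, -6, 0, 0, 0, -1], [0.3, -5.3, 0, 0, 0, 0, -1], [0.3, -5.3, 0, 0, 0, 0, -1], [0.3, -5.3, 0, 0, 0, 0, -1], [0.3, -5.3, 0, 0, 0, 0, -1], [0.3, -5, 0, 0, 0, 0, -1], [0, 0, 0, 0, 0, 0, -1], [0, 0, 0, 0, 0, 0, -1]]]'

```text
time: 18.25
eef_pos: [0.4943, 0.1459, 0.1298]
tcp_rot: [1.0, 0.002, -0.0, 0.0]
contact_force: [0.0, -1.1, -0.6]
opening: 0.319
finger_force: 39.8
```

Run:
```python
from h import *
from plant import ctrl
to(ctrl,[.495,.143,.032],-90)
```

```text
t 18.25 pos [0.4943 0.1459 0.1298] yang -89.75 tilt [-0. -0. -1.] shift [0.07 0.29 9.78] rz 0.004 q [ 0.09  0.04  2.05 -0.    1.05  1.66] open 0.319 F 39.78178124176338
```

Emit:
send_rows --series '[[[0.1, 0.1, 3.2, 0, 0, 0, -1], [0, 0.1, 3.2, 0, 0, 0, -1], [0, 0, 2.5, 0, 0, 0, -1], [0, 0, 0.5, 0, 0, 0, -1], [0, 0, 0, 0, 0, 0, -1], [0, 0, 0, 0, 0, 0, 0], [0, 0, 0, 0, 0, 0, 0.1], [0, 0, 0, 0, 0, 0, 0.1]]]'

```text
time: 19.25
eef_pos: [0.4959, 0.1442, 0.0365]
tcp_rot: [1.0, 0.002, 0.001, -0.0]
contact_force: [0.3, -0.4, 0.3]
opening: 0.549
finger_force: 0.0
```

Emit:
send_rows --series '[[[0, 0, -5, 0, 0, 0, 0.1], [0, 0, -6, 0, 0, 0, 0.1], [0, 0, -6, 0, 0, -0.17, 0.1], [0, 0, 0, 0, 0, -0.17, 0.1], [0, 0, 0, 0, 0, -0.17, 0.1], [0, 0, 0, 0, 0, -0.17, 0.1], [0, 0, 0, 0, 0, -0.17, 0.1], [0, 0, 0, 0, 0, -0.17, 0.1], [0, 0, 0, 0, 0, -0.17, 0.1], [0, 0, 0, 0, 0, -0.17, 0.1]]]'

```text
time: 20.5
eef_pos: [0.4953, 0.1442, 0.2059]
tcp_rot: [0.775, 0.633, 0.0, 0.0]
contact_force: [0.5, 1.1, -0.0]
opening: 0.55
finger_force: 0.0
```

Run:
```python
from h import *
from plant import ctrl
to(ctrl,[.6145,-.215,.2],9.9)
c=ctrl.read_camera("top");cv2.imwrite("pics/t2.png",cv2.resize(c["img"][165:270,150:400,::-1],(800,336),interpolation=cv2.INTER_CUBIC))
```

```text
t 20.5 pos [0.4953 0.1442 0.2059] yang -11.52 tilt [ 0. -0. -1.] shift [-37.44   5.56   0.59] rz -0.374 q [ 0.09 -0.04  1.99 -0.    1.2   0.29] open 0.55 F 0.0
```

View pics/t2.png

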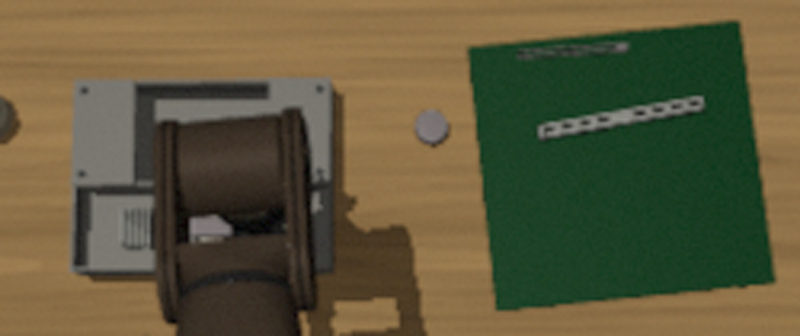

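The heat sink (137,228) and transformer (210,228) are in the bay, and the arm hides the knob. The rail is still on the mat. I move over it.

Emit:
send_rows --series '[[[0, 0, 0, 0, 0, -0.185, 0], [0, 0, 0, 0, 0, -0.185, 0], [-5.4, 0.8, 0, 0, 0, 0, 0], [-5.4, 0.8, 0, 0, 0, 0, 0], [-5.4, 0.8, 0, 0, 0, 0, 0], [-5.4, 0.8, 0, 0, 0, 0, 0], [-5.4, 0.8, 0, 0, 0, 0, 0], [-5.4, 0.8, 2, 0, 0, 0, 0], [-5, 0.7, 2, 0, 0, 0, 0], [0, 0, 0, 0, 0, 0, 0]]]' --force 80

```text
time: 21.8
eef_pos: [0.6095, -0.2187, 0.163]
tcp_rot: [0.65, 0.76, -0.001, -0.002]
contact_force: [-1.1, 0.8, 0.3]
opening: 0.5
finger_force: 0.0
```

Run:
```python
from h import *
from plant import ctrl
to(ctrl,[.6145,-.215,.006],9.9)
c=wristcam(ctrl);pickle.dump(c,open("wr.pkl","wb"))
t=ctrl.read_camera("top")["img"][:,:,::-1]
a=cv2.resize(c["img"][:,:,::-1],(560,420)); b=cv2.resize(t[165:270,165:265],(240,252),interpolation=cv2.INTER_CUBIC)
o=np.zeros((420,800,3),np.uint8);o[:,:560]=a;o[:252,560:]=b;cv2.imwrite("pics/wr.png",o)
```

```text
t 21.8 pos [ 0.6095 -0.2187  0.163 ] yang 8.99 tilt [-0.004  0.002 -1.   ] shift [ 0.28  0.55 15.7 ] rz -0.016 q [-0.5   0.29  1.7  -0.    1.15 -0.66] open 0.5 F 0.0
```

View pics/wr.png

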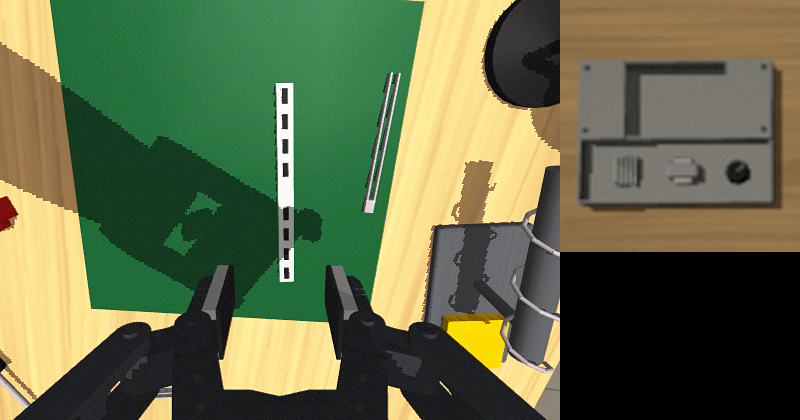

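All three parts stand in the bay. The rail's ends in the wrist view are at (285,83) and (286.5,281).

Run:
```python
from h import *
from plant import ctrl
c=pickle.load(open("wr.pkl","rb"))
a=ray(c,285,83,.018);b=ray(c,286.5,281,.018);m=(a+b)/2
ang=np.degrees(np.arctan2(*(a-b)[1::-1]));print(a,b,m,ang,np.linalg.norm(a-b))
to(ctrl,[m[0],m[1],.006],ang-90)
```

```text
[ 0.59974836 -0.1275357   0.018     ] [ 0.62978824 -0.3027978   0.018     ] [ 0.6147683  -0.21516675  0.018     ] 99.72597424805434 0.17781787889661985
t 21.9 pos [ 0.6101 -0.216   0.1653] yang 9.21 tilt [-0.001  0.001 -1.   ] shift [-0.    0.47 15.93] rz -0.009 q [-0.5   0.29  1.7   0.    1.15 -0.66] open 0.497 F 0.0
```

Emit:
send_rows --series '[[[0, 0.3, 4, 0, 0, -0.009, 0], [0, 0.17, 4, 0, 0, 0, 0], [0, 0, 4, 0, 0, 0, 0], [0, 0, 3, 0, 0, 0, 0], [0, 0, 0.9, 0, 0, 0, 0], [0, 0, 0, 0, 0, 0, 0], [0, 0, 0, 0, 0, 0, -1], [0, 0, 0, 0, 0, 0, -1], [0, 0, 0, 0, 0, 0, -1], [0, 0, 0, 0, 0, 0, -1]]]'

```text
time: 23.15
eef_pos: [0.6164, -0.2158, 0.0092]
tcp_rot: [0.644, 0.765, 0.0, 0.002]
contact_force: [-2.0, 1.1, 5.9]
opening: 0.133
finger_force: 79.8
```

Emit:
send_rows --series '[[[0, 0, 0, 0, 0, 0, -1], [0, 0, 0, 0, 0, 0, -1]]]'

```text
time: 23.4
eef_pos: [0.6164, -0.2158, 0.0092]
tcp_rot: [0.644, 0.765, 0.0, 0.002]
contact_force: [-1.2, 1.7, 6.7]
opening: 0.136
finger_force: 79.8
```

Emit:
send_rows --series '[[[0, 0, -4, 0, 0, 0, -1], [0, 0, -6, 0, 0, 0, -1], [0, 0, -6, 0, 0, 0.17, -1], [5, -0.4, 0, 0, 0, 0, -1], [5, -0.4, 0, 0, 0, 0, -1], [5, -0.4, 0, 0, 0, 0, -1], [5, -0.4, 0, 0, 0, 0, -1], [5, -0.4, 0, 0, 0, 0, -1], [5, -0.3, 0, 0, 0, 0, -1], [5, 0, 0, 0, 0, 0, -1]]]' --force 110

```text
time: 24.65
eef_pos: [0.5907, 0.1362, 0.1667]
tcp_rot: [0.707, 0.708, -0.0, 0.0]
contact_force: [0.7, -0.5, -2.1]
opening: 0.119
finger_force: 111.3
```

Emit:
send_rows --series '[[[5, 0, 0, 0, 0, 0, -1], [2, 0, 0, 0, 0, 0, -1], [0, 0, 0, 0, 0, 0, -1], [0, 0, 0, 0, 0, 0, -1]]]'

```text
time: 25.15
eef_pos: [0.5913, 0.2034, 0.1666]
tcp_rot: [0.707, 0.707, -0.0, 0.0]
contact_force: [0.5, 0.2, -1.2]
opening: 0.115
finger_force: 111.3
```

Run:
```python
from h import *
from plant import ctrl
to(ctrl,[.593,.205,.16],0)
c=wristcam(ctrl);pickle.dump(c,open("w3.pkl","wb"))
cv2.imwrite("pics/w3.png",cv2.resize(c["img"][:,:,::-1],(800,600),interpolation=cv2.INTER_CUBIC))
```

```text
t 25.15 pos [0.5913 0.2034 0.1666] yang 0.06 tilt [-0.    -0.001 -1.   ] shift [0.16 0.17 0.66] rz 0.001 q [ 0.17  0.24  1.76 -0.    1.15  0.17] open 0.115 F 111.27944827079773
```

View pics/w3.png

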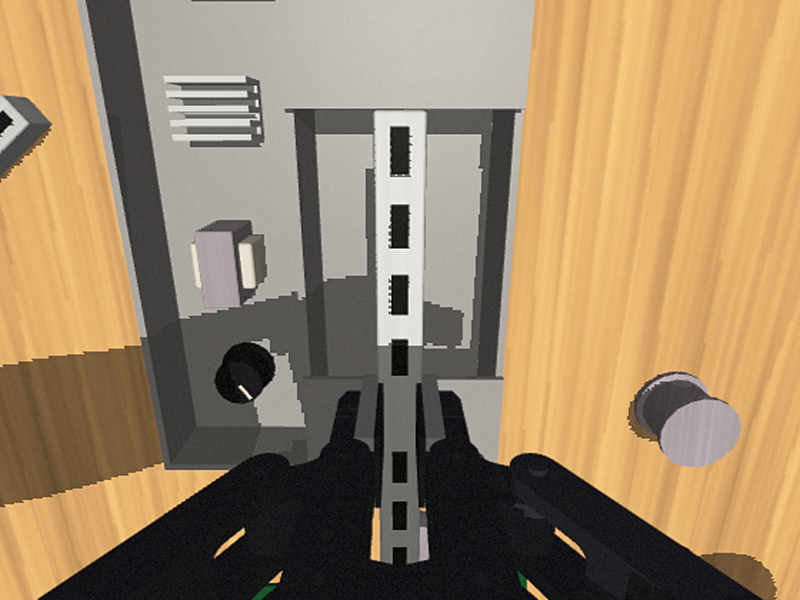

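The rail's +y end is at (400,111). The cover edges run at rows 109 (from column 287 to 520) and 378. The parts are undisturbed.

Run:
```python
from h import *
c=pickle.load(open("w3.pkl","rb"));k=.7
for n,u,v,z in[("+y edge L",287,109,.068),("+y edge R",521,109,.068),("-y edge L",303,378,.068),("-y edge R",503,379,.068),("corner(-100,-134)",166,468,.064),("rail end",400,111,.175),("railL",375,111,.175),("railR",425,111,.175),("rail near",401,365,.175)]:print(n,ray(c,u*k,v*k,z).round(4))
```

```text
+y edge L [0.5402 0.2978 0.068 ]
+y edge R [0.6476 0.2978 0.068 ]
-y edge L [0.5387 0.1593 0.068 ]
-y edge R [0.6492 0.1587 0.068 ]
corner(-100,-134) [0.4514 0.0963 0.064 ]
rail end [0.5919 0.2934 0.175 ]
railL [0.5855 0.2934 0.175 ]
railR [0.5983 0.2934 0.175 ]
rail near [0.5923 0.2215 0.175 ]
```

Emit:
send_rows --series '[[[0, 0.1, 0, 0, -0.175, 0, -1], [0, 0, 0, 0, -0.175, 0, -1], [0, 0, 0, 0, -0.174, 0, -1], [0, 0, 0, 0, 0, 0, -1], [1.65, 0, 2.86, 0, 0, 0, -1], [0, 0, 0, 0, 0, 0, -1]]]'

```text
time: 25.95
eef_pos: [0.5906, 0.2026, 0.1311]
tcp_rot: [0.683, 0.683, -0.185, 0.181]
contact_force: [-0.2, 0.1, -1.3]
opening: 0.122
finger_force: 111.3
```

```bash
cat >> h.py <<'E'
def st(ctrl,d=1.5e-3,bx=(.549,.2285)):
    s=ctrl.get_state();R=Ro.from_quat(s["tcp_rot"]).as_matrix();m=s["eef_pos"]-d*R[:,2]-np.array([*bx,0])
    A=m+.09*R[:,0];B=m-.09*R[:,0]
    print("t",round(s["time"],2),"mm box: mid",(m*1e3).round(1),"A",(A*1e3).round(1),"B",(B*1e3).round(1),"q",s["qpos"].round(2),"cf",s["contact_force"].round(1),"open",round(s["opening"],3))
E
python3 - <<'E'
from h import *
from plant import ctrl
st(ctrl)
c=ctrl.read_camera("scene")["img"][120:230,250:390,::-1];w=ctrl.read_camera("wrist")["img"][:,:,::-1]
o=np.hstack([cv2.resize(c,(400,314),interpolation=cv2.INTER_CUBIC),cv2.resize(w,(400,314))]);cv2.imwrite("pics/tilt.png",o)
E
```

```text
t 25.95 mm box: mid [ 41.6 -25.2 132.4] A [41.4 52.8 87.4] B [  41.8 -103.1  177.4] q [ 0.36  0.42  1.66 -0.51  1.3   0.55] cf [-0.2  0.1 -1.3] open 0.122
```

View pics/tilt.png

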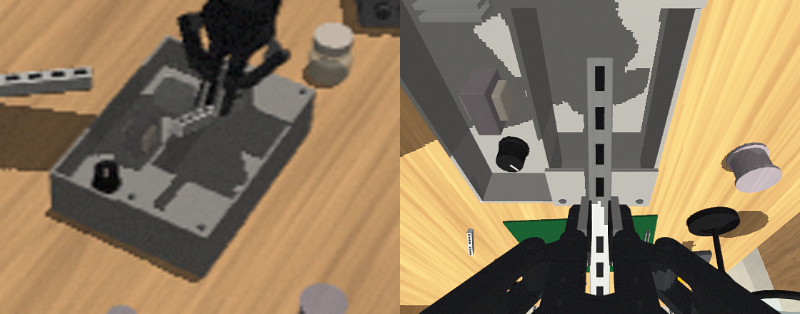

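The rail is firmly held and tilted, with its +y end down at the opening and no contact. I lower it in.

Emit:
send_rows --series '[[[1.07, 0, 1.85, 0, 0, 0, -1], [1.07, 0, 1.85, 0, 0, 0, -1], [1.07, 0, 1.85, 0, 0, 0, -1], [0, 0, 0, 0, 0, 0, -1], [0, 0, 0, 0, 0, 0, -1]]]'

```text
time: 26.68
eef_pos: [0.5924, 0.2048, 0.0696]
tcp_rot: [0.682, 0.684, -0.183, 0.183]
contact_force: [-0.8, -0.0, -0.9]
opening: 0.12
finger_force: 111.3
```

Run:
```python
from h import *
from plant import ctrl
st(ctrl)
```

```text
t 26.68 mm box: mid [ 43.4 -22.9  70.9] A [43.2 55.  25.8] B [  43.6 -100.8  115.9] q [ 0.36  0.5   1.68 -0.52  1.21  0.61] cf [-0.8 -0.  -0.9] open 0.12
```

Emit:
send_rows --series '[[[1.55, 0, -0.7, 0, 0, 0, -1], [1.55, 0, -0.7, 0, 0, 0, -1], [1.55, 0, -0.7, 0, 0, 0, -1], [0, 0, 0, 0, 0, 0, -1], [0, 0, 0, 0, 0, 0, -1]]]'

```text
time: 27.3
eef_pos: [0.592, 0.2556, 0.0644]
tcp_rot: [0.682, 0.684, -0.183, 0.183]
contact_force: [-0.5, 0.2, -1.5]
opening: 0.119
finger_force: 111.3
```

Run:
```python
from h import *
from plant import ctrl
st(ctrl)
```

```text
t 27.3 mm box: mid [43.  27.9 65.7] A [ 42.8 105.8  20.7] B [ 43.2 -50.  110.8] q [ 0.43  0.55  1.61 -0.5   1.25  0.65] cf [-0.5  0.2 -1.5] open 0.119
```

Emit:
send_rows --series '[[[0.25, 0, 0.43, 0, 0.087, 0, -1], [0.21, 0, 0.45, 0, 0.087, 0, -1], [0.17, 0, 0.47, 0, 0.087, 0, -1], [0.13, 0, 0.48, 0, 0.087, 0, -1], [0.09, 0, 0.49, 0, 0.087, 0, -1], [0.04, 0, 0.5, 0, 0.087, 0, -1], [0, 0, 0, 0, 0, 0, -1], [0, 0, 0, 0, 0, 0, -1]]]'

```text
time: 28.3
eef_pos: [0.5922, 0.2552, 0.0349]
tcp_rot: [0.706, 0.708, -0.001, 0.001]
contact_force: [-0.6, -0.7, -1.2]
opening: 0.118
finger_force: 111.3
```

Run:
```python
from h import *
from plant import ctrl
st(ctrl)
```

```text
t 28.3 mm box: mid [43.2 26.7 36.4] A [ 43.1 116.7  36.1] B [ 43.4 -63.3  36.7] q [ 0.25  0.44  1.77 -0.    0.94  0.25] cf [-0.6 -0.7 -1.2] open 0.118
```

Level and free. I shift back to centre and lower it 2 mm.

Emit:
send_rows --series '[[[-0.9, 0, 0.1, 0, 0, 0, -1], [-0.9, 0, 0.1, 0, 0, 0, -1], [-0.9, 0, 0, 0, 0, 0, -1], [0, 0, 0, 0, 0, 0, -1], [0, 0, 0, 0, 0, 0, -1], [0, 0, 0, 0, 0, 0, -1], [0, 0, 0, 0, 0, 0, -1], [0, 0, 0, 0, 0, 0, -1]]]'

```text
time: 29.3
eef_pos: [0.5921, 0.2286, 0.0327]
tcp_rot: [0.706, 0.708, -0.001, 0.001]
contact_force: [0.1, 0.8, -1.5]
opening: 0.117
finger_force: 111.3
```

Run:
```python
from h import *
from plant import ctrl
st(ctrl);to(ctrl,[.592,.2285,.033],0)
c=wristcam(ctrl);cv2.imwrite("pics/fin.png",c["img"][:,:,::-1])
st(ctrl)
```

```text
t 29.3 mm box: mid [43.1  0.1 34.2] A [42.9 90.1 34. ] B [ 43.3 -89.9  34.4] q [ 0.21  0.43  1.79 -0.    0.92  0.21] cf [ 0.1  0.8 -1.5] open 0.117
t 29.3 pos [0.5921 0.2286 0.0327] yang 0.13 tilt [ 0.    -0.002 -1.   ] shift [-0.01 -0.01 -0.03] rz 0.002 q [ 0.21  0.43  1.79 -0.    0.92  0.21] open 0.117 F 111.26930236816406
t 29.35 mm box: mid [43.1  0.1 34.2] A [42.9 90.1 34. ] B [ 43.3 -89.9  34.4] q [ 0.21  0.43  1.79 -0.    0.92  0.21] cf [-0.7  0.6 -0.4] open 0.119
```

View pics/fin.png

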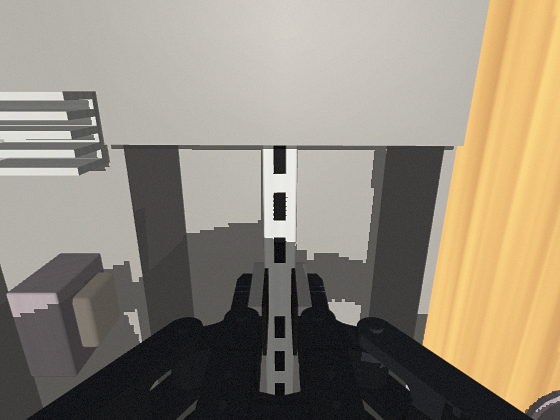

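The rail runs straight under the cover, whose edge is at row 147, with the rail at column 280. It is held level and free, with the heat sink and transformer resting in the bay. I hand the job in.

```bash
python3 -c "
from plant import ctrl
print(ctrl.sign_off())"
```

```text
the job is handed in; nothing more can be done
None
```

The job is handed in at about 29 s of the 72 s: the three parts were let go in the parts bay, and the gripper holds the rail level and centred in the rail bay with both ends under the covers and no box contact measured; the sign-off gave no verdict.

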